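# Roll up the shutter of the tool case until its catch holds it

## Robot

A 6-joint arm with a two-finger parallel gripper is mounted at the origin on the work surface. World frame = base frame: x ahead of the robot, y to its left, z up, the work surface at z = 0. Lengths are in m, angles in rad, forces in N, time in s.
With the tool pointing down it reaches from about 0.4 to 0.825 m from the base axis. Payload 7 kg.
Tool frame: the origin (TCP) lies at the very end of the fingers, on their centre line; the grasp point (between the pads) lies 19 mm behind it; z points along the fingers, x is the direction in which the jaws open and shut, and the axes are right-handed (so a half turn about z gives the same grasp; the last joint's range is limited). The gripper opens to 88 mm and grips with 3 to 60 N. Pads are 19 mm wide; open, the fingers measure 130 mm over their backs; the gripper's body (78 mm by 193 mm) begins 47 mm behind the grasp point.
Start: joints at [-0.877, 0.359, 0.012, 0, -1.224, -0.288], TCP at [0.266, -0.62, 0.196] pointing down, gripper open.
Joint ranges: [-3.07, 3.07], [-1.43, 2.12], [-1.02, 1.25], [-3.03, 1.67], [-3.05, -0], [-3.03, 3.03]. Speed limits (rad/s): [2.39, 2.39, 3.01, 3.14, 3.14, 3.14].

## Interface

Orientations are given as [roll, pitch, yaw] about the fixed x, y, z axes, in that order (R = Rz(yaw) Ry(pitch) Rx(roll)).
In Python, from station import telemetry, grab_frame, arm, regions_of, pinpoint gives the robot as it stands. The module is installed in compiled form; this text tells all that it offers.
- The arm moves only by the shell command python3 -m inch 'ROWS' [FORCE]. ROWS is text: rows parted by semicolons, each of 7 numbers parted by spaces: the opening, from 0 (shut) to 1 (fully open), then the shift along the world's x, y, z in cm, then the turn, a rotation vector about the world's x, y, z in degrees. A call has 1 to 12 rows; each row is the pose to reach, as a shift and turn from the pose measured when the call began; what a row does not reach only later rows make up. A row lasts 1/8 s, in which the tool goes at most 62.5 mm and 10.7 degrees, less where a joint would pass 70% of its speed; a pose out of reach is approached as far as the arm can. A call with a gripper value outside its range is refused whole. The fingers move at their own pace and stop on an object; FORCE is the grip in N (left out, the last holds). Time passes only in rows, so rows that repeat a pose let the fingers close. It gives the time, the measured TCP pose, the force and the opening at its end, in the units of the state.
- telemetry.get_state(): the state, without advancing time (a new reading comes with each control period).
- grab_frame(name): name is "scene" or "side" or "wrist"; returns a dict with "pixels" (400x640x3 uint8, red, green, blue), "fx", "fy", "cx", "cy" (pixels), "R" (3x3) and "t" (3): a world point X has camera coordinates R X + t. Camera axes: x right, y down, z forward; pixel columns grow to the right and rows downward; lengths in m; the calibration is good to about 2 mm. The wrist camera is an equidistant fisheye: a pixel r from the principal point sees the ray r / f radians off the axis. A picture is of the moment at which its call begins. There is no depth.
- arm.job_done(): hands the job in, once; it reports no verdict.
Trained networks look in the newest picture that a camera, given by its name, has taken for a name from the list of things; names that differ only in an ending like _2 or _b are one class to them, and where a whole thing is asked for, a point or a joint stands for the part that bears it (a point fixed in the world has none). Each returns a list of dicts, best first, with "p" (0 to 1); they miss things now and then, are a little off and sometimes report something else, mostly with a low value. They report only what shows in the picture. A call takes as long as a camera call.
- regions_of(camera, name): "pixels" (400x640 bool, what is visible of it) and "bbox" ([left, top, right, bottom] in pixels, round what is visible of it).
- pinpoint(camera, name): "location" ([column, row] in pixels: a listed point, or the origin of a listed thing).
The state is a dict: "t": time; "q": joint angles; "qd": joint speeds; "joint_efforts": joint torques, N m; "eef_pos": TCP position; "ee_rot": TCP orientation; "force": force on the tool from outside, world axes, zero at the start; "moment": the same for the moment, N m; "width": finger opening in m.
Only numpy, scipy, OpenCV 4.12 (cv2) and the standard library are available. Lean on these libraries where they do the work, as an engineer would, in place of code of your own. Each camera call takes 0.05 s, during which the arm holds its last target. There are 200 camera calls.

## Task

Open the roll-front tool case behind the blue repair mat: raise its slatted shutter by the lip at the middle of its bottom edge, up and over along the curved side tracks, with a firm push past the click of its hidden catch, so that it stays up by itself when you let go. Feel for the catch and do not force the shutter against its stop or lean hard on the case; leave the other things on the bench where they are.

Things in the scene. Friction and masses are not known exactly. Their poses are not given: they have to be found in the camera images.
- cabinet: tool case fixed to the bench, 330 deep (x) x 294 wide (y) x 225 mm high: white box, half-round cheeks at both sides (12 mm thick, radius 165 mm about the track axis), fixed blue roof over the back half. Origin: centre of its underside; x points to its back, so the shutter faces -x; z up. Pushing it or its shutter with over 45 N counts as forcing.
- shutter (a joint): rad the grey slatted shutter has turned about the track axis: 0 shut, grows as it is raised. All slats move as one along the circular tracks, at radius 150 mm (6 mm thick, 264 mm wide). Shut, the lowest edge is 36 degrees up the arc from the front horizontal. Weight and a closing spring pull it shut with 3 to 6 N felt at the lip: let go too early, it drops shut.
- track_axis (a point): centre of the curved tracks, 60 mm above the case's origin; the axis runs along the case's y (the frame's axes are the case's)
- lip (a point): middle of the outer edge of the lift lip: aluminium tab 90 mm wide (y), 4 thick, standing 38 mm out of the lowest slat, 22 beyond the cheeks. Shut, it slopes up outward at 53 degrees; this edge lies 143 mm in front of the case's origin and 181 above the bench, its root 120 in front, 150 above (on the arc, 37 degrees up). It turns with the shutter; axes are the case's when shut.
- sill (a point): middle of the top front edge of the dark sill, the upright board below the shutter; its face is 118 mm in front of the case's origin, 145 mm high. In front of it, under the lip, all is free down to the mat (3 mm thick), over the 270 mm between the cheeks.
- roof (a point): middle of the roof's front edge, on top of the case. Under the roof, out of sight at the back, a spring roller catch is set differently each time: it lets the shutter by at 0.95 to 1.25 rad, with 4 to 12 N more push at the lip over some 6 mm, then a click (the push eases). A rubber stop comes 15 to 25 mm of lip travel later (3 to 4 N per mm). Let go, it sinks back about 0.05 rad and stays up.
- phone: flat black phone, 70 x 146 x 8 mm, lying on the mat; origin: centre of its underside
- jar: small flux jar, 40 mm across, 45 mm tall, standing on the mat; origin: centre of its underside
- screwdriver: screwdriver 110 mm long, lying on the mat; origin: on its underside, x along it towards the tip
- spool: solder spool, 54 mm across, 40 mm tall; origin: centre of its underside
- organiser: clear flat parts box, 130 x 190 x 35 mm; origin: centre of its underside
- bottle: bottle, 52 mm across, 110 mm tall; origin: centre of its underside
- carton: small cardboard carton, 60 x 90 x 30 mm; origin: centre of its underside

How it is judged:
On the way:
1. the shutter is raised half way (value of joint shutter above 0.55 rad), for 0.1 s.
At the end, for the whole second after the job is handed in: the shutter stays up by itself on its catch, more than 0.92 rad open and at rest, for the whole second after the end (value of joint shutter above 0.92 rad and velocity of joint shutter between -0.05 and 0.05 rad/s); the robot touches nothing.
It fails at once if the case or its shutter is forced: pushed with more than 45 N (contact force between any of the fingers, the arm and cabinet above 45 N).
It fails at once if another thing on the bench is shifted by more than 30 mm (distance of any of phone, jar, screwdriver, spool, organiser, bottle, carton from where it was at the start of the episode above 0.03 m).
It also fails if it takes over 51 s, if anything falls off the work surface, if the arm or the gripper's body presses on something with over 40 N, if the wrist force passes 120 N, or if a joint passes its speed limit or range.

## Working session

There is one attempt and no reset: what is moved stays moved. The work goes in short steps, Python scripts to look and compute and a shell command to move; the robot and the scene stay as the last step left them, time stands still between calls to the robot, and variables do not carry over. Pictures are saved under pics/ and viewed, about 8 in all and at most 12, crops included, and the job is handed in when it is done.

```bash
mkdir -p pics; cat > h.py <<'E'
import numpy as np, cv2
from station import telemetry, grab_frame, arm, regions_of, pinpoint
def ray(f,uv):
    d=np.array([(uv[0]-f["cx"])/f["fx"],(uv[1]-f["cy"])/f["fy"],1.]);R=np.array(f["R"])
    d=R.T@d; return -R.T@np.array(f["t"]), d/np.linalg.norm(d)
def tri(rs):
    A=sum(np.eye(3)-np.outer(d,d) for o,d in rs);b=sum((np.eye(3)-np.outer(d,d))@o for o,d in rs)
    return np.linalg.solve(A,b)
def onz(r,z): o,d=r; return o+d*(z-o[2])/d[2]
E
python3 - <<'E'
from h import *
s=telemetry.get_state();print({k:np.round(v,3) for k,v in s.items()})
F={}
for c in("scene","side"):
    F[c]=grab_frame(c);cv2.imwrite(f"pics/{c}0.png",F[c]["pixels"][:,:,::-1])
for n in("lip","sill","roof","track_axis","cabinet","phone","jar","screwdriver","spool","organiser","bottle","carton"):
    rs=[]
    for c in F:
        p=pinpoint(c,n)
        if p: print(n,c,np.round(p[0]["location"]),round(p[0]["p"],2)); rs.append(ray(F[c],p[0]["location"]))
    if len(rs)==2:
        X=tri(rs);print("   ",np.round(X,3),[round(float(np.linalg.norm(np.cross(X-o,d))),4) for o,d in rs])
    for r in rs: print("   z0",np.round(onz(r,0.),3))
E
```

```text
{'t': np.float64(0.0), 'q': array([-0.877,  0.359,  0.011, -0.   , -1.224, -0.288]), 'qd': array([-0.002,  0.002, -0.002,  0.   ,  0.   ,  0.   ]), 'joint_efforts': array([ 0.0000e+00, -5.8272e+01,  2.9306e+01,  6.9970e+00,  7.0000e-03,
       -0.0000e+00]), 'eef_pos': array([ 0.266, -0.62 ,  0.195]), 'ee_rot': array([-3.141e+00, -2.000e-03,  1.977e+00]), 'force': array([-0.442, -0.84 , -0.243]), 'moment': array([-0.051,  0.008,  0.03 ]), 'width': np.float64(0.088)}
lip scene [292. 182.] 0.92
lip side [340. 176.] 0.78
    [ 0.464 -0.058  0.181] [0.0012, 0.0012]
   z0 [ 0.338 -0.01   0.   ]
   z0 [ 0.456 -0.307  0.   ]
sill scene [293. 196.] 0.59
sill side [332. 181.] 0.88
    [ 0.492 -0.073  0.147] [0.0053, 0.0053]
   z0 [ 0.4   -0.035  0.   ]
   z0 [ 0.487 -0.274  0.   ]
roof scene [315. 234.] 0.58
roof side [266. 169.] 0.77
    [ 0.695 -0.081  0.191] [0.0014, 0.0014]
   z0 [ 0.596 -0.034  0.   ]
   z0 [ 0.751 -0.354  0.   ]
track_axis scene [306. 233.] 0.6
track_axis side [296. 200.] 0.73
    [ 0.609 -0.079  0.068] [0.003, 0.003]
   z0 [ 0.575 -0.063  0.   ]
   z0 [ 0.617 -0.164  0
[... 381 characters left out ...]
14, 0.0014]
   z0 [ 0.379 -0.236  0.   ]
   z0 [ 0.38 -0.23  0.  ]
spool scene [411. 147.] 0.62
spool side [352. 246.] 0.22
    [0.5   0.349 0.26 ] [0.0638, 0.0638]
   z0 [0.398 0.518 0.   ]
   z0 [0.423 0.058 0.   ]
organiser scene [174. 270.] 0.64
organiser side [326. 142.] 0.9
    [ 0.511 -0.544  0.011] [0.0034, 0.0034]
   z0 [ 0.5   -0.546  0.   ]
   z0 [ 0.514 -0.559  0.   ]
bottle scene [312. 230.] 0.71
bottle side [334. 376.] 0.78
    [ 0.395  0.142 -0.515] [0.1041, 0.1041]
   z0 [ 0.577 -0.036  0.   ]
   z0 [0.481 0.466 0.   ]
carton scene [163. 242.] 0.78
carton side [365. 141.] 0.7
    [ 0.357 -0.553 -0.002] [0.0137, 0.0137]
   z0 [ 0.374 -0.549  0.   ]
   z0 [ 0.345 -0.567  0.   ]
```

View pics/scene0.png

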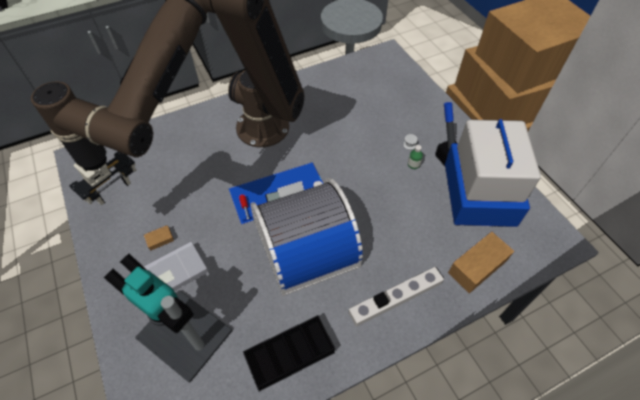

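View pics/side0.png

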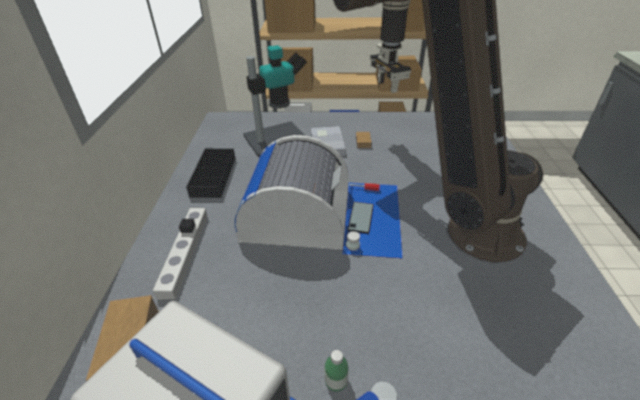

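The scene view shows the shutter facing the robot, with the lip near (292,182), the roof edge near (315,234) and the mat in front of the case. The side view puts the lip near (340,176), the phone near (360,218) and the jar near (353,242), both low on the mat. I plan to go high and stand in front of the lip with the fingers closed and pointing down, then push its front face along the arc.

```bash
python3 -m inch '0 0 0 6 0 0 0;0 1 6 12 0 0 -4;0 3 12 13 0 0 -10;0 5 18 13 0 0 -15;0 8 24 13 0 0 -20;0 10 30 13 0 0 -25;0 12 36 13 0 0 -30;0 14 42 13 0 0 -30;0 15 48 13 0 0 -30;0 16 53 13 0 0 -30;0 16.4 55.5 13 0 0 -30;0 16.4 55.5 13 0 0 -30' 20
python3 - <<'E'
from h import *
F={}
for c in("scene","side","wrist"):
    F[c]=grab_frame(c)
    for n in("lip","sill","roof","track_axis"):
        p=pinpoint(c,n)
        if p: print(c,n,np.round(p[0]["location"]),round(p[0]["p"],2))
cv2.imwrite("pics/wrist1.png",F["wrist"]["pixels"][:,:,::-1])
f=F["wrist"];print({k:np.round(f[k],3) for k in("fx","cx","cy","R","t")})
s=telemetry.get_state();print(s["t"],s["eef_pos"],s["ee_rot"],s["force"],s["q"],s["width"])
E
```

```text
t: 2.8
eef_pos: [0.4307, -0.0629, 0.3264]
ee_rot: [3.141, -0.0, 1.457]
force: [0.1, -0.4, -0.2]
width: 0.0007
scene lip [289. 180.] 0.67
scene sill [290. 195.] 0.59
scene roof [313. 231.] 0.71
scene track_axis [306. 231.] 0.94
side lip [366. 144.] 0.74
side sill [333. 183.] 0.91
side roof [268. 167.] 0.73
side track_axis [295. 199.] 0.68
wrist lip [318. 211.] 0.96
wrist sill [321. 223.] 0.81
{'fx': np.float64(309.707), 'cx': np.float64(317.632), 'cy': np.float64(198.778), 'R': array([[ 0.119,  0.993, -0.   ],
       [ 0.961, -0.115,  0.253],
       [ 0.251, -0.03 , -0.968]]), 't': array([ 0.015, -0.486,  0.405])}
3.55 [ 0.43040963 -0.06529138  0.32624856] [-3.14155787e+00  2.37666618e-05  1.45277633e+00] [ 0.65659579 -0.31858091 -0.49716468] [ 3.05705985e-01 -1.14330178e-01 -2.48216148e-01  7.42787669e-06
 -1.43695184e+00 -1.99452330e+00] 0.0004222528550905928
```

View pics/wrist1.png

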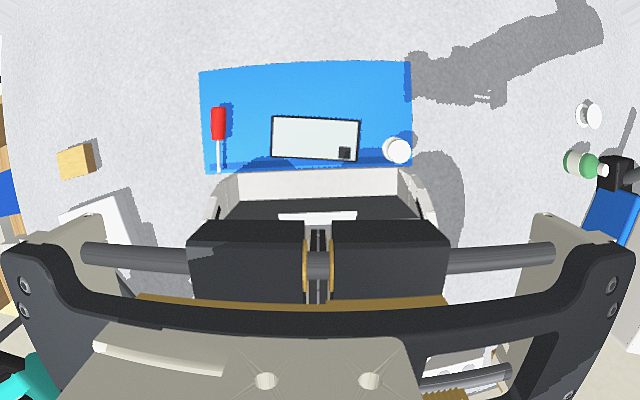

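```bash
python3 - <<'E'
from h import *
f=grab_frame("wrist");R=np.array(f["R"])
def wr(uv):
    x=np.array([uv[0]-f["cx"],uv[1]-f["cy"]]);r=np.linalg.norm(x);a=r/f["fx"]
    d=np.r_[x/r*np.sin(a),np.cos(a)];return -R.T@np.array(f["t"]),R.T@d
p=pinpoint("wrist","lip")[0]["location"];print(p,onz(wr(p),.181))
p=pinpoint("wrist","sill")[0]["location"];print(p,onz(wr(p),.145))
E
```

```text
[315.3, 207.2] [ 0.45982212 -0.07258432  0.181     ]
[318.7, 226.3] [ 0.49571066 -0.07286449  0.145     ]
```

The wrist view shows the lip as a light tab spanning columns 278 to 357 at row 212. It is centred on and parallel to the closed fingers. I'll go down in front of it.

```bash
python3 -m inch '0 -0.8 -0.3 -5 0 0 0;0 -0.8 -0.3 -10 0 0 0;0 -0.8 -0.3 -14 0 0 0;0 -0.8 -0.3 -16.2 0 0 0;0 -0.8 -0.3 -16.2 0 0 0'
python3 -m inch '0 1 -0.1 0 0 0 0;0 1.6 -0.2 0 0 0 0;0 2 -0.2 0 0 0 0;0 2.4 -0.3 0 0 0 0;0 2.4 -0.3 0 0 0 0'
```

```text
t: 4.32
eef_pos: [0.4213, -0.0684, 0.163]
ee_rot: [-3.138, 0.001, 1.453]
force: [-0.3, 0.9, 0.4]
width: 0.0004
t: 4.95
eef_pos: [0.4456, -0.0715, 0.1631]
ee_rot: [-3.139, 0.001, 1.453]
force: [-0.2, -0.9, -0.5]
width: 0.0004
```

```bash
python3 - <<'E'
from h import *
f=grab_frame("wrist");cv2.imwrite("pics/wrist2.png",f["pixels"][:,:,::-1])
f=grab_frame("side");cv2.imwrite("pics/side2.png",cv2.resize(f["pixels"][90:270,200:440,::-1],None,fx=3,fy=3))
E
```

```text
(no output)
```

View pics/side2.png

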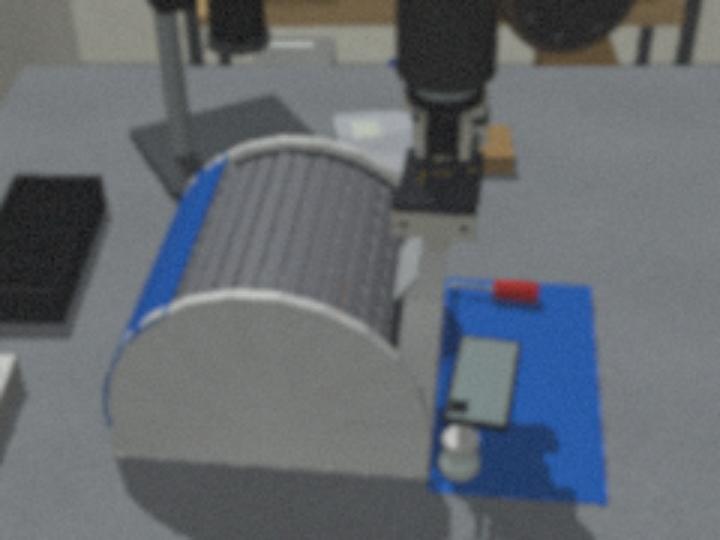

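The side crop shows the fingers just in front of the lip (crop about (410,265)), with the hand clear of the cheeks. Next I'll feel for contact.

```bash
python3 -m inch '0 0.3 0 0 0 0 0;0 0.6 0 0 0 0 0;0 0.6 0 0 0 0 0'; python3 -m inch '0 0.3 0 0 0 0 0;0 0.6 0 0 0 0 0;0 0.6 0 0 0 0 0'; python3 -m inch '0 0.3 0 0.2 0 0 0;0 0.6 0 0.5 0 0 0;0 0.6 0 0.5 0 0 0'
```

```text
t: 5.42
eef_pos: [0.4514, -0.0714, 0.163]
ee_rot: [-3.138, 0.001, 1.453]
force: [0.3, 0.3, -0.3]
width: 0.0005
t: 5.8
eef_pos: [0.4577, -0.0714, 0.1629]
ee_rot: [-3.138, 0.001, 1.453]
force: [0.4, -0.0, -0.4]
width: 0.0007
t: 6.18
eef_pos: [0.4641, -0.0714, 0.1682]
ee_rot: [-3.139, 0.001, 1.453]
force: [-1.1, 0.3, 0.3]
width: 0.0003
```

```bash
python3 -m inch '0 0.3 0 0 0 0 0;0 0.5 0 0 0 0 0;0 0.5 0 0 0 0 0'; python3 -m inch '0 0.3 0 0.2 0 0 0;0 0.5 0 0.4 0 0 0;0 0.5 0 0.4 0 0 0'
python3 - <<'E'
from h import *
f=grab_frame("wrist");cv2.imwrite("pics/wrist3.png",cv2.resize(f["pixels"][120:300,200:440,::-1],None,fx=3,fy=3))
s=telemetry.get_state();print(s["eef_pos"],s["force"])
E
```

```text
t: 6.55
eef_pos: [0.4692, -0.0714, 0.1681]
ee_rot: [-3.138, 0.001, 1.453]
force: [-0.8, 0.1, -0.6]
width: 0.0002
t: 6.92
eef_pos: [0.4745, -0.0713, 0.1723]
ee_rot: [-3.139, 0.001, 1.453]
force: [-0.2, -0.3, -0.5]
width: 0.0005
[ 0.47428717 -0.0713412   0.17217682] [-0.13789048 -0.392247   -0.666296  ]
```

View pics/wrist3.png

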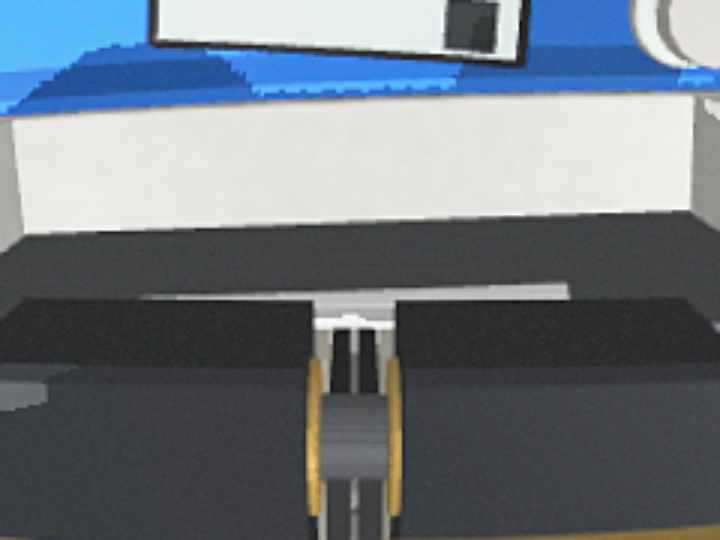

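```bash
python3 - <<'E'
from h import *
f=grab_frame("wrist");R=np.array(f["R"])
def prj(X):
    c=R@X+np.array(f["t"]);a=np.arctan2(np.hypot(c[0],c[1]),c[2]);u=c[:2]/np.hypot(c[0],c[1]);return np.round(u*a*f["fx"]+[f["cx"],f["cy"]],1)
def wr(uv):
    x=np.array([uv[0]-f["cx"],uv[1]-f["cy"]]);r=np.linalg.norm(x);a=r/f["fx"]
    return -R.T@np.array(f["t"]),R.T@np.r_[x/r*np.sin(a),np.cos(a)]
crop=lambda u,v:(200+u/3,120+v/3)
T=telemetry.get_state()["eef_pos"];print("tcp",prj(T),"20mm up",prj(T+[0,0,.02]),"cam",wr((1,1))[0])
for z in(.17,.181,.19,.2):
    print(z,[np.round(onz(wr(crop(*p)),z),3)[:2] for p in((145,297),(570,285))])
print("sill?",[np.round(onz(wr(crop(*p)),.145),3) for p in((20,235),(690,212))])
s=grab_frame("side");p=pinpoint("side","lip")
o,d=ray(s,(338.3,178.));print("side lip ray",[np.round(o+d*(y-o[1])/d[1],3) for y in(-.02,-.07,-.11)],p and p[0]["location"])
P=lambda X:[ (lambda c:(round(s["fx"]*c[0]/c[2]+s["cx"],1),round(s["fy"]*c[1]/c[2]+s["cy"],1)))(np.array(s["R"])@X+np.array(s["t"]))]
print("tcp side",P(T))
print("expected lip ends side",P(np.array([.464+.005,-.065+.045,.181])),P(np.array([.464-.005,-.065-.045,.181])))
cv2.imwrite("pics/side3.png",cv2.resize(s["pixels"][130:220,260:390,::-1],None,fx=6,fy=6,interpolation=cv2.INTER_CUBIC))
E
```

```text
tcp [319.3 225.1] 20mm up [319.4 236.4] cam [ 0.40831685 -0.06431726  0.3608977 ]
0.17 [array([ 0.466, -0.117]), array([ 0.474, -0.024])]
0.181 [array([ 0.462, -0.114]), array([ 0.47 , -0.027])]
0.19 [array([ 0.46 , -0.112]), array([ 0.467, -0.029])]
0.2 [array([ 0.457, -0.109]), array([ 0.463, -0.031])]
sill? [array([ 0.453, -0.154,  0.145]), array([0.467, 0.013, 0.145])]
side lip ray [array([ 0.469, -0.02 ,  0.203]), array([ 0.468, -0.07 ,  0.166]), array([ 0.468, -0.11 ,  0.137])] [339.1, 177.3]
tcp side [(np.float64(336.5), np.float64(176.2))]
expected lip ends side [(np.float64(338.3), np.float64(184.0))] [(np.float64(341.2), np.float64(166.8))]
```

View pics/side3.png

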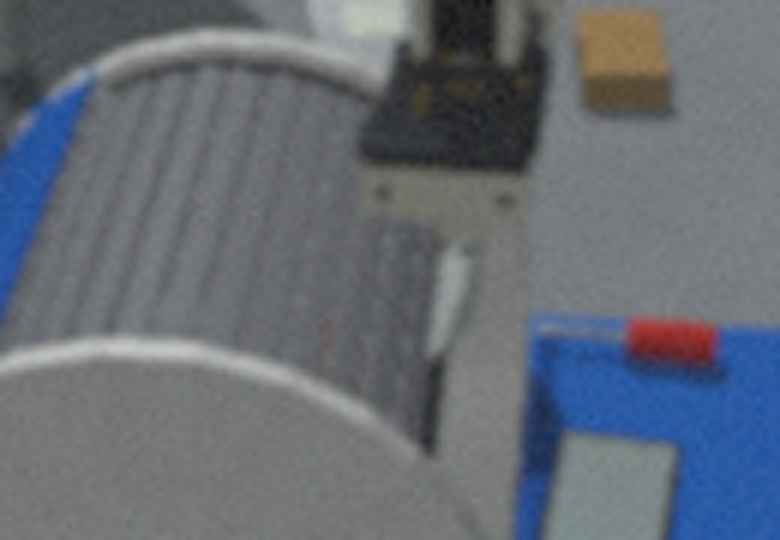

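```bash
python3 - <<'E'
from h import *
a=cv2.imread("pics/wrist1.png",0);b=grab_frame("wrist");g=cv2.cvtColor(b["pixels"],cv2.COLOR_RGB2GRAY)
w2=cv2.imread("pics/wrist2.png",0)
for n,im in(("w1",a),("w2",w2),("now",g)):
    print(n); 
    for c in(290,302,318,335,350): print(c,im[196:236:1,c])
for n,im in(("w1",a),("w2",w2),("now",g)):
    for r in(212,214,216): print(n,r,im[r,240:300:2],im[r,340:400:2])
E
```

```text
w1
290 [234 245 177 103  58  66  70  67  68  72  67  71  66  67  63  66  56 125
 252 248 243 242 249 255  83  32  47  47  47  46  50  42  47  43  48  46
  47  46  49  40]
302 [234 247 137  76  62  69  67  67  66  72  67  72  69  67  66  55 110 193
 249 250 247 242 247 255 101  26  42  43  40  42  49  47  46  49  44  44
  43  43  47  48]
318 [232 206  88  60  64  66  69  68  69  69  69  67  69  73  62  50 180 255
 243 246 244 242 242 243 243 242 243 244 239 135 144 155 143 120  98 106
 102 113 134 149]
335 [240  98  69  64  70  66  67  67  66  64  65  66  67  64  53 130 217 250
 250 244 241 242 247 255  99  32  46  48  46  47  44  49  47  44  50  42
  50  47  48  43]
350 [198  47  64  67  68  64  68  70  66  69  67  67  71  63  29 226 250 242
 247 243 242 242 248 255  70  34  43  44  49  45  47  49  47  50  44  53
  43  48  48  44]
w2
290 [229 230 229 229 229 229 227 229 227 228 228 229 230 230 230 231 229 232
 229 229 228 229 235 250  68  31  39  44  44  43  46  41  44  44  44  48
  45  41  47  46]
302 [229 227 229 229 227 229 230 229 228 229 228 228 228 230 229 229 227 226
 225 226 
[... 2859 characters left out ...]
 240 242
 242 244 245 245 247 249 251 224 223 222 220 168]
now 212 [69 67 67 70 70 67 66 68 69 70 66 64 67 67 70 66 64 66 69 65 65 68 69 68
 69 65 67 68 67 69] [65 64 65 64 69 68 66 65 64 63 69 67 65 67 66 68 67 71 65 64 65 69 63 63
 66 67 65 66 69 68]
now 214 [69 65 69 71 69 68 65 67 70 69 68 71 71 69 66 65 68 68 66 63 69 66 63 66
 68 64 65 62 66 66] [ 64  67  64  68  66  63  64  61  64  66  64  64  64  67  65  64  65  62
  65  71  71  68  88  82 122  60  66  68  65  67]
now 216 [64 66 63 63 65 68 68 70 70 68 64 65 66 66 66 68 66 65 68 62 59 65 64 62
 65 61 60 64 63 62] [ 86 117 111 110 130 156 148 150 155 159 163 167 170 172 174 177 178 179
 183 177 177 181 188 184 200  74  66  67  69  68]
```

```bash
python3 - <<'E'
from h import *
b=grab_frame("wrist")["pixels"][:,:,::-1];s=grab_frame("scene")["pixels"][:,:,::-1]
w2=cv2.imread("pics/wrist2.png")
z=lambda im:cv2.resize(im,(396,300),interpolation=cv2.INTER_CUBIC)
o=np.vstack([np.hstack([z(w2[200:245,288:348]),z(b[200:245,288:348])]),np.hstack([z(s[150:225,240:339]),z(w2[120:300,200:440])])])
cv2.imwrite("pics/m4.png",o)
E
```

```text
(no output)
```

View pics/m4.png

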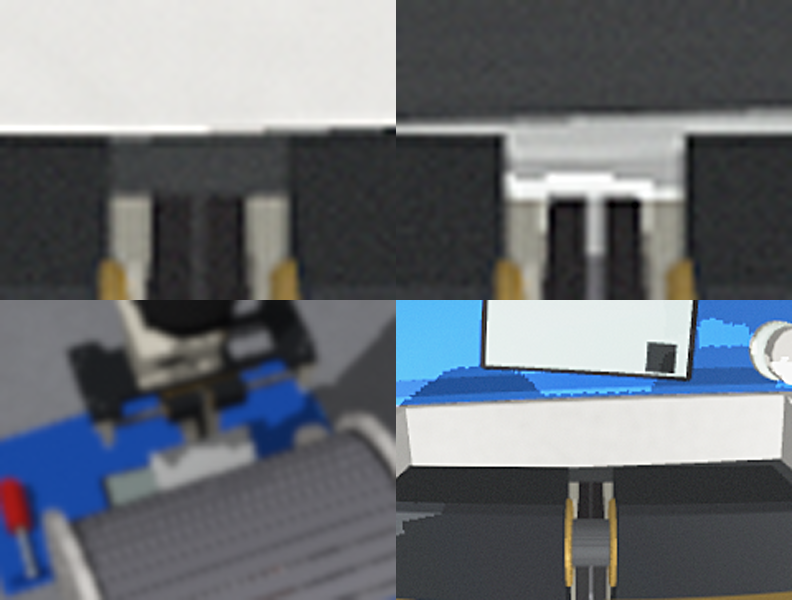

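```bash
python3 - <<'E'
from h import *
s=grab_frame("scene");R=np.array(s["R"]);t=np.array(s["t"])
def P(X):
    c=R@np.array(X)+t;return np.round([(s["fx"]*c[0]/c[2]+s["cx"]-240)*4,(s["fy"]*c[1]/c[2]+s["cy"]-150)*4+300],0)
T=np.array(telemetry.get_state()["eef_pos"]);print("cam",-R.T@t)
for d in(0,.01,.02,.04):print("finger up",d,P(T+[0,0,d]))
for y in(-.045,0,.045):
    print("lip edge,root",P([.466+.1*y,-.0705+y,.181]),P([.489+.1*y,-.073+y,.150]))
print("w/ 8deg raised edge/root",)
for dg in(4,8,12):
    a=np.radians(40.2+dg);b=np.radians(37+dg)
    print(dg,P([.608-.187*np.cos(a),-.0705,.06+.187*np.sin(a)]),P([.608-.15*np.cos(b),-.072,.06+.15*np.sin(b)]))
E
```

```text
cam [ 1.36377594 -0.39485023  1.45519231]
finger up 0 [199. 447.]
finger up 0.01 [198. 440.]
finger up 0.02 [198. 434.]
finger up 0.04 [196. 420.]
lip edge,root [146. 449.] [157. 490.]
lip edge,root [195. 434.] [206. 475.]
lip edge,root [244. 419.] [254. 460.]
w/ 8deg raised edge/root
4 [198. 434.] [209. 474.]
8 [202. 436.] [212. 474.]
12 [207. 438.] [215. 476.]
```

```bash
python3 -m inch '0 0.3 0 0 0 0 0;0 0.3 0 0 0 0 0'; python3 -m inch '0 0.3 0 0 0 0 0;0 0.3 0 0 0 0 0';  python3 -m inch '0 0.3 0 0 0 0 0;0 0.3 0 0 0 0 0'
```

```text
t: 7.58
eef_pos: [0.4774, -0.0714, 0.1721]
ee_rot: [-3.139, 0.001, 1.453]
force: [-1.0, -0.4, -0.6]
width: 0.0009
t: 7.82
eef_pos: [0.4806, -0.0714, 0.172]
ee_rot: [-3.138, 0.001, 1.453]
force: [0.1, -0.9, 0.5]
width: 0.0005
t: 8.07
eef_pos: [0.4839, -0.0714, 0.172]
ee_rot: [-3.138, 0.001, 1.453]
force: [-1.2, 0.4, 1.1]
width: 0.0007
```

```bash
python3 - <<'E'
from h import *
b=grab_frame("wrist")["pixels"][:,:,::-1];s=grab_frame("scene")["pixels"][:,:,::-1];d=grab_frame("side")["pixels"][:,:,::-1]
z=lambda im:cv2.resize(im,(396,300),interpolation=cv2.INTER_CUBIC)
s0=cv2.imread("pics/scene0.png")
o=np.vstack([np.hstack([z(s0[165:202,265:314]),z(b[195:250,282:354])]),np.hstack([z(s[165:202,265:314]),z(d[150:195,305:364])])])
cv2.imwrite("pics/m5.png",o)
for c in("scene","side","wrist"):
    p=pinpoint(c,"lip");print(c,p and (p[0]["location"],p[0]["p"]))
E
```

```text
scene ([287.3, 181.9], 0.69)
side ([340.0, 176.5], 0.63)
wrist ([315.9, 202.3], 0.64)
```

View pics/m5.png

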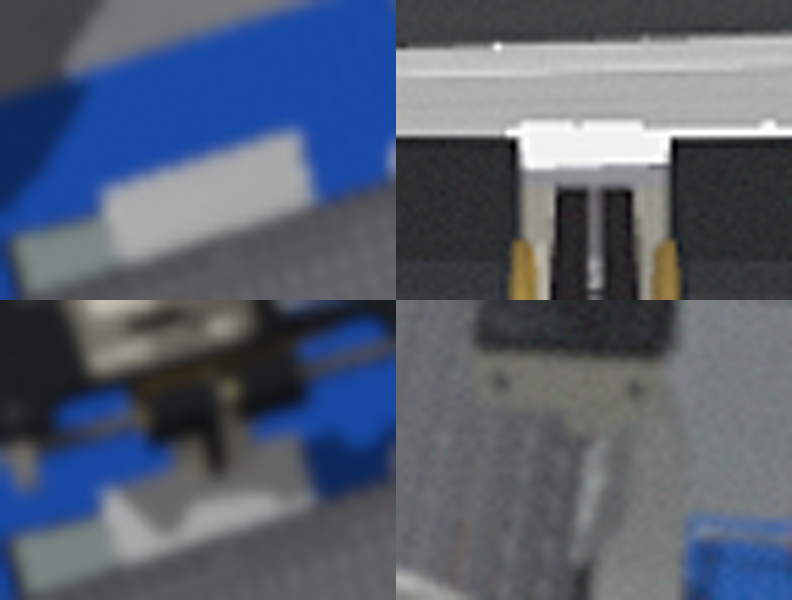

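The scene crop shows the fingers above and behind the lip: they passed over its edge. In the wrist view the visible tip is about 4 px, or roughly 1 cm, shorter than the projected TCP. I'll back off over the edge, go down lower and push again.

```bash
python3 -m inch '0 0 0 1.5 0 0 0;0 -2 0 2.5 0 0 0;0 -6 0 2.5 0 0 0;0 -6 0 -1 0 0 0;0 -6 0 -3.4 0 0 0;0 -6 0 -3.4 0 0 0'
python3 -m inch '0 1 0 0 0 0 0;0 2 0 0 0 0 0;0 2.2 0 0 0 0 0;0 2.2 0 0 0 0 0'; python3 -m inch '0 0.4 0 0 0 0 0;0 0.4 0 0 0 0 0';python3 -m inch '0 0.4 0 0 0 0 0;0 0.4 0 0 0 0 0'
```

```text
t: 9.12
eef_pos: [0.4229, -0.0716, 0.1379]
ee_rot: [-3.137, 0.002, 1.453]
force: [0.1, -0.5, 1.7]
width: 0.0004
t: 9.62
eef_pos: [0.445, -0.0716, 0.1379]
ee_rot: [-3.136, 0.002, 1.453]
force: [-0.5, -0.3, 1.5]
width: 0.0006
t: 9.88
eef_pos: [0.4492, -0.0716, 0.1379]
ee_rot: [-3.137, 0.002, 1.453]
force: [-0.9, -0.6, 0.8]
width: 0.0008
t: 10.12
eef_pos: [0.4533, -0.0716, 0.1379]
ee_rot: [-3.136, 0.002, 1.453]
force: [-0.0, -0.3, 0.4]
width: 0.0005
```

```bash
python3 -m inch '0 0.4 0 0 0 0 0;0 0.4 0 0 0 0 0';python3 -m inch '0 0.3 0 0 0 0 0;0 0.3 0 0 0 0 0';python3 -m inch '0 0.3 0 0 0 0 0;0 0.3 0 0 0 0 0'
```

```text
t: 10.38
eef_pos: [0.4541, -0.0719, 0.1372]
ee_rot: [-3.13, 0.003, 1.452]
force: [-11.5, 2.8, 7.8]
width: 0.0003
t: 10.62
eef_pos: [0.4538, -0.0722, 0.1366]
ee_rot: [-3.124, 0.004, 1.452]
force: [-12.6, 2.4, 8.2]
width: 0.0005
t: 10.88
eef_pos: [0.4535, -0.0724, 0.1362]
ee_rot: [-3.118, 0.005, 1.451]
force: [-12.7, 2.8, 9.0]
width: 0.0001
```

Contact is at the edge (x = 0.454 m). The upward friction on the tool shows I need to push along the tangent (up and forward), not straight ahead.

```bash
python3 -m inch '0 0 0 0.4 0 0 0;0 0.2 0 0.8 0 0 0;0 0.4 0 1.2 0 0 0;0 0.4 0 1.2 0 0 0';python3 -m inch '0 0.3 0 0.4 0 0 0;0 0.6 0 0.8 0 0 0;0 0.6 0 0.8 0 0 0'
```

```text
t: 11.38
eef_pos: [0.4576, -0.0725, 0.1484]
ee_rot: [-3.118, 0.005, 1.451]
force: [-3.8, -0.8, -0.1]
width: 0.0005
t: 11.75
eef_pos: [0.464, -0.0725, 0.1568]
ee_rot: [-3.119, 0.006, 1.451]
force: [-4.4, -0.3, 0.2]
width: 0.0002
```

```bash
python3 -m inch '0 0.6 -0.05 0.7 0 0 0;0 1.2 -0.1 1.35 0 0 0;0 1.8 -0.2 1.85 0 0 0;0 2.5 -0.25 2.3 0 0 0;0 3.2 -0.3 2.75 0 0 0;0 3.9 -0.4 3.2 0 0 0;0 3.9 -0.4 3.2 0 0 0'
```

```text
t: 12.62
eef_pos: [0.5041, -0.0763, 0.1897]
ee_rot: [-3.12, 0.005, 1.451]
force: [-5.4, 4.1, 4.2]
width: 0.0003
```

```bash
python3 -m inch '0 0.7 -0.05 0.4 0 0 0;0 1.35 -0.1 0.75 0 0 0;0 2.1 -0.2 1.05 0 0 0;0 2.85 -0.3 1.4 0 0 0;0 3.6 -0.35 1.65 0 0 0;0 4.4 -0.4 1.9 0 0 0;0 5.2 -0.5 2.1 0 0 0;0 6 -0.6 2.25 0 0 0;0 6 -0.6 2.25 0 0 0'
python3 - <<'E'
from h import *
b=grab_frame("wrist")["pixels"][:,:,::-1];s=grab_frame("scene")["pixels"][:,:,::-1];d=grab_frame("side")["pixels"][:,:,::-1]
z=lambda im:cv2.resize(im,(396,300),interpolation=cv2.INTER_CUBIC)
cv2.imwrite("pics/m6.png",np.vstack([np.hstack([z(s[150:225,240:339]),z(b[120:300,200:440])]),np.hstack([z(d[120:210,240:359]),z(d[120:210,240:359])])]))
E
```

```text
t: 13.75
eef_pos: [0.565, -0.0826, 0.2123]
ee_rot: [-3.12, 0.005, 1.451]
force: [-2.1, 1.0, 3.3]
width: 0.0005
```

View pics/m6.png

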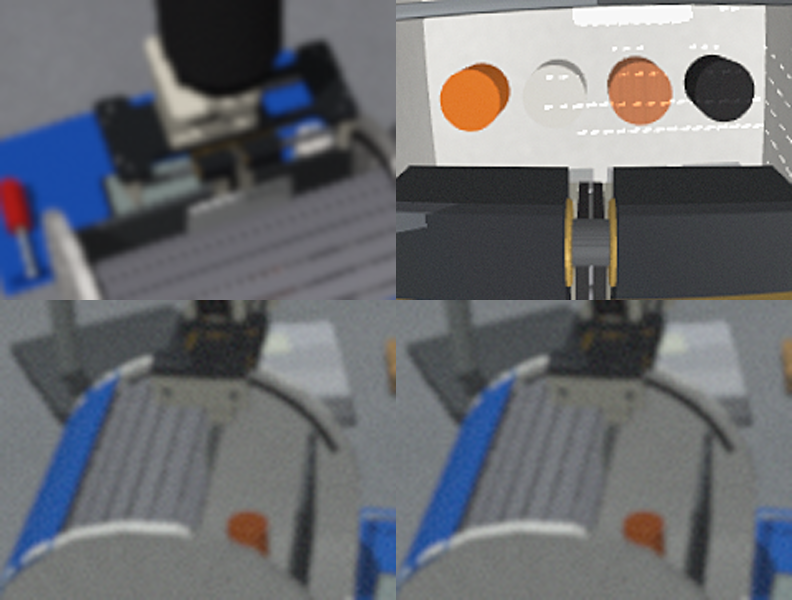

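The picture shows the case opened about halfway: cups are visible inside, and the fingers are in front of the lip. The next stage is short steps with force readings to feel for the catch.

```bash
python3 -m inch '0 0.8 -0.1 0.1 0 0 0;0 1.6 -0.15 0.15 0 0 0;0 2.4 -0.25 0.15 0 0 0;0 3.2 -0.3 0.15 0 0 0;0 4 -0.4 0.15 0 0 0;0 4 -0.4 0.15 0 0 0'|grep -E 'pos|force'
for i in 1 2; do python3 -m inch '0 0.4 -0.04 0 0 0 0;0 0.4 -0.04 0 0 0 0'|grep -E 'pos|force'; done
```

```text
eef_pos: [0.6052, -0.0867, 0.2139]
force: [-1.6, 0.7, 2.2]
eef_pos: [0.6094, -0.0873, 0.2135]
force: [-1.4, 0.3, 2.2]
eef_pos: [0.6135, -0.0877, 0.2133]
force: [-2.0, 1.3, 0.8]
```

```bash
python3 -m inch '0 0.4 -0.04 0 0 0 0;0 0.4 -0.04 0 0 0 0'|grep -E 'pos|force'
python3 -m inch '0 0.4 -0.04 -0.1 0 0 0;0 0.4 -0.04 -0.1 0 0 0'|grep -E 'pos|force'
python3 -m inch '0 0.4 -0.04 -0.1 0 0 0;0 0.4 -0.04 -0.1 0 0 0'|grep -E 'pos|force'
python3 -m inch '0 0.4 -0.04 -0.1 0 0 0;0 0.4 -0.04 -0.1 0 0 0'|grep -E 'pos|force'
```

```text
eef_pos: [0.617, -0.0881, 0.213]
force: [-4.7, 2.2, 1.1]
eef_pos: [0.6207, -0.0884, 0.2124]
force: [-4.0, 2.4, 5.3]
eef_pos: [0.6251, -0.0888, 0.2117]
force: [-2.6, 1.0, 4.5]
eef_pos: [0.6297, -0.0894, 0.2104]
force: [-0.7, -0.1, -0.5]
```

```bash
python3 -m inch '0 0.4 -0.04 -0.1 0 0 0;0 0.4 -0.04 -0.1 0 0 0'|grep -E 'pos|force'
python3 -m inch '0 0.3 -0.03 -0.1 0 0 0;0 0.3 -0.03 -0.1 0 0 0'|grep -E 'pos|force'
```

```text
eef_pos: [0.6341, -0.0899, 0.209]
force: [-0.7, -1.0, -1.0]
eef_pos: [0.6371, -0.0903, 0.208]
force: [-1.5, 0.2, 1.9]
```

```bash
python3 -m inch '0 -0.5 0.05 0 0 0 0;0 -1 0.1 0 0 0 0;0 -1.5 0.15 0 0 0 0;0 -2 0.2 0 0 0 0;0 -2.5 0.25 0 0 0 0;0 -3 0.3 0 0 0 0;0 -3 0.3 0 0 0 0'|grep -E 'pos|force'
python3 - <<'E'
from h import *
b=grab_frame("wrist")["pixels"][:,:,::-1];s=grab_frame("scene")["pixels"][:,:,::-1];d=grab_frame("side")["pixels"][:,:,::-1]
z=lambda im:cv2.resize(im,(396,300),interpolation=cv2.INTER_CUBIC)
cv2.imwrite("pics/m7.png",np.vstack([np.hstack([z(s[165:240,250:349]),z(b[170:290,230:390])]),np.hstack([z(d[120:210,240:359]),z(d[140:185,255:314])])]))
E
```

```text
eef_pos: [0.6069, -0.0872, 0.2082]
force: [0.2, -0.1, -0.9]
```

View pics/m7.png

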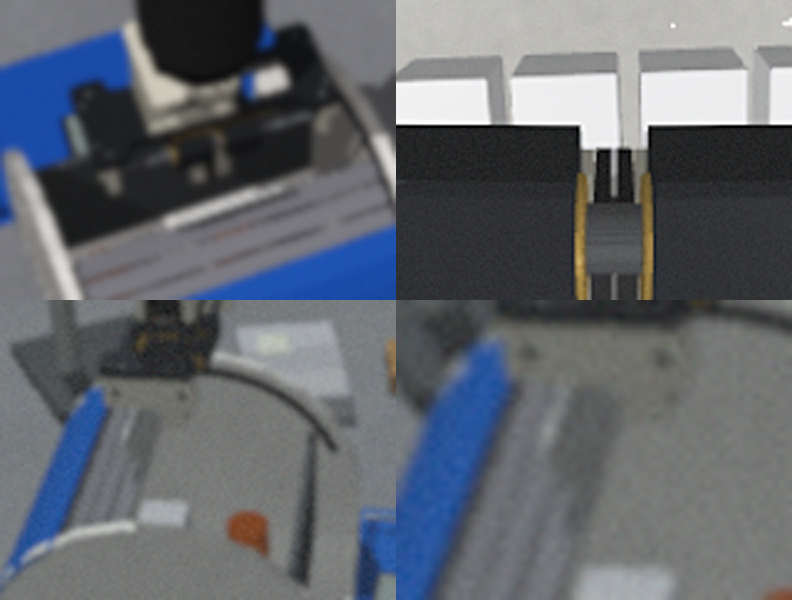

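The fingers have come back 3 cm at zero force, and the shutter seems to stay up with a gap to the fingers. I'll withdraw fully and check.

```bash
python3 -m inch '0 -2 0.2 0.5 0 0 0;0 -4 0.4 2 0 0 0;0 -6 0.6 6 0 0 0;0 -9 0.9 11 0 0 0;0 -13 1.3 15 0 0 0;0 -16 -4 17 0 0 0;0 -16 -9 17 0 0 0;0 -16 -14 17 0 0 0;0 -16 -19 17 0 0 0;0 -16 -24 17 0 0 0;0 -16 -24 17 0 0 0;0 -16 -24 17 0 0 0'
python3 - <<'E'
from h import *
rs=[];F={}
for c in("scene","side"):
    F[c]=grab_frame(c);p=pinpoint(c,"lip")
    if p: print(c,np.round(p[0]["location"],1),p[0]["p"]);rs.append(ray(F[c],p[0]["location"]))
for n,u in(("jar","side"),("phone","side"),("screwdriver","scene"),("carton","scene"),("organiser","side")):
    p=pinpoint(u,n);print(n,u,p and np.round(p[0]["location"]))
if len(rs)==2:
    X=tri(rs);print(X,"angle",np.arctan2(X[2]-.06,.608-X[0])-np.radians(40.2))
z=lambda im:cv2.resize(im,(396,300),interpolation=cv2.INTER_CUBIC)
s=F["scene"]["pixels"][:,:,::-1];d=F["side"]["pixels"][:,:,::-1]
cv2.imwrite("pics/m8.png",np.vstack([np.hstack([z(s[140:290,210:408]),z(s[175:250,260:359])]),np.hstack([z(d[120:270,220:418]),z(d[120:210,240:359])])]))
print(telemetry.get_state()["t"])
E
```

```text
t: 19.18
eef_pos: [0.4466, -0.3272, 0.378]
ee_rot: [-3.119, 0.007, 1.45]
force: [-0.2, 0.8, -0.1]
width: 0.0005
scene [309.9 217.6] 0.97
side [281.6 156.5] 0.95
jar side [352. 245.]
phone side [361. 221.]
screwdriver scene [245. 208.]
carton scene [160. 242.]
organiser side [329. 142.]
[ 0.64815877 -0.08169249  0.23250748] angle 1.097894711524701
19.625
```

View pics/m8.png

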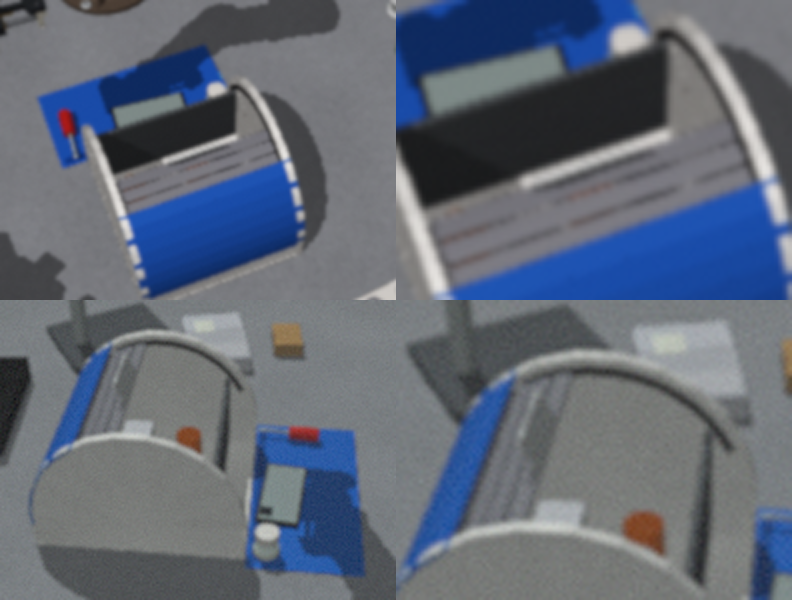

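The shutter stays up at about 1.1 rad with the robot well clear, and the other things are where they were. I'm handing in.

```bash
python3 -c "
from station import arm,telemetry
print(telemetry.get_state()['force'],telemetry.get_state()['t']);print(arm.job_done())"
```

```text
[-0.46187205  0.8348555  -0.51363878] 19.625
the job is handed in; nothing more can be done
None
```

The tool case is open: the shutter is up on its catch and stays there by itself. I handed the job in at 19.6 s of the allowed 51 s, and no verdict was reported.

- **How it was raised:** I pushed the lip along its arc with the closed fingers, pointing down. The catch was felt as a small rise in the push, from about 2 N to 4–5 N, which then dropped to under 1 N. I went about 7 mm past that and never met the stop. The highest force I read was about 15 N at the wrist.
- **Last checks:** With the hand about 25 cm away and reading no contact force, both cameras put the lip at about 1.10 rad open, and it was still up over 3 s after I let go. The phone, jar, screwdriver, organiser and carton showed no shift beyond a few pixels of noise. I did not re-measure the bottle and spool, but the arm never went near them.
- **What disagreed:**
  - **First approach:** It went in too high and the fingers passed over the lip without touching it. The visible fingertips looked about 1 cm shorter than the reported tool point. I backed off and came in about 3 cm lower.
  - **First push:** Pushing straight ahead then jammed on friction (the 15 N peak), so I switched to pushing up and forward along the arc.

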